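# Pull a job tray from the stack at the watchmaker's bench

### The arm

A 7-joint arm with a two-finger parallel gripper is mounted at the origin on the work surface. World frame = base frame: x ahead of the robot, y to its left, z up, the work surface at z = 0. Lengths are in m, angles in rad, forces in N, time in s.
With the tool pointing down it reaches from about 0.4 to 0.9 m from the base axis. Payload 5.5 kg.
Tool frame: the origin (TCP) lies midway between the tips of the shut fingers; the grasp point (between the pads) lies 19 mm behind it; z points along the fingers, y is the direction in which the jaws open and shut (so a half turn about z gives the same grasp; the last joint's range is limited). The gripper opens to 85 mm and grips with 20 to 120 N. Pads are 22 mm wide; open, the fingers measure 114 mm over their backs; the gripper's body (76 mm by 85 mm) begins 54 mm behind the grasp point. The pads swing forward as they close: fully open they stand 13 mm farther back than shut.
Start: joints at [1.495, 0.501, -0.427, 1.55, 0.221, 1.138, -0.21], TCP at [0.216, -0.613, 0.231] pointing down, gripper open.
Joint ranges: [-2.88, 2.88], [-0.31, 2.03], [-1.54, 1.56], [0.2, 2.42], [-1.41, 4.55], [0.19, 2.02], [-2.57, 2.57]. Speed limits (rad/s): [2.57, 2.57, 3.14, 3.14, 3.14, 3.14, 3.14].

### API

Orientations are given as a rotation vector (axis times angle).
In Python, from bench import robot gives the robot as it stands.
- The arm moves only by the tool play_rows, never from a script. Its argument "increments" is one flat list of numbers, 7 for each row, row after row: the shift along the tool's x, y, z in m, then the turn, a rotation vector about the tool's x, y, z in degrees, then the gripper's target within -1 to 1 (fully open at 1, half-way at 0, shut at -1). In form: [dx, dy, dz, rx, ry, rz, claw, dx, dy, dz, rx, ry, rz, claw, ...]. A call has 1 to 8 rows; each row shifts and turns the pose as measured when the row begins, along the tool's axes as they then stand; what a row does not reach is not made up. A row lasts 1/10 s, in which the tool goes at most 50 mm and 8.59 degrees, less where a joint would pass 70% of its speed; a pose out of reach is approached as far as the arm can. A call is refused whole if a number of a shift passes 0.05 or a number of a turn 8.59, either way. A call with a gripper value outside its range is refused whole. The fingers move at their own pace and stop on an object; "newtons" is the grip in N (left out, the last holds). Time passes only in rows, so rows that do not move let the fingers close. It gives the time, the measured TCP pose, the force and the opening at its end, in the units of the state.
- robot.get_obs(): the state, without advancing time (a new reading comes with each control period).
- robot.read_camera(name): name is "scene" or "top" or "wrist"; returns the picture (480x640x3 uint8, blue, green, red); there is no depth.
- robot.camera_info(name): a dict with "fx", "fy", "cx", "cy" (pixels), "rvec" (rotation vector, rad) and "tvec" (3), from world to camera coordinates, as OpenCV has them. Camera axes: x right, y down, z forward; pixel columns grow to the right and rows downward; lengths in m; the calibration is good to about 2 mm. A picture is of the moment at which its call begins: read the wrist's pose just before it. camera_info takes no time and is no camera call; for the wrist camera it gives the pose at the moment of the call.
- robot.sign_off(): hands the job in, once; it reports no verdict.
Trained networks look in the newest picture that a camera, given by its name, has taken for a name from the list of things; names that differ only in an ending like _2 or _b are one class to them, and where a whole thing is asked for, a point or a joint stands for the part that bears it (a point fixed in the world has none). Each returns a list of dicts, best first, with "score" (0 to 1); they miss things now and then, are a little off and sometimes report something else, mostly with a low value. They report only what shows in the picture. A call takes as long as a camera call. They do not tell look-alikes from the thing itself.
- robot.recognise(target, camera): "bbox" ([left, top, width, height] in pixels, round what is visible of it).
The state is a dict: "t": time; "joint_pos": joint angles; "qd": joint speeds; "joint_torque": joint torques, N m; "tool_pos": TCP position; "tcp_rot": TCP orientation; "contact_force": force on the tool from outside, world axes, zero at the start; "wrist_torque": the same for the moment, N m; "width": finger opening in m.
Only numpy, scipy, OpenCV 4.12 (cv2) and the standard library are available. Lean on these libraries where they do the work, as an engineer would, in place of code of your own. Each camera call takes 0.05 s, during which the arm holds its last target.

### The job

A stack of three open job trays stands on the watchmaker's bench and the bottom one is wanted next: lift off the two upper trays and set them aside on the bench, put the bottom tray down in the middle of the green pad, and leave the other two stacked again on the bare bench beside the mat, fully nested and in the order they were, the top tray uppermost. Carry the trays level so that their contents stay in, set each one down without dropping it, and do not disturb the other things on the bench.

Things in the scene. Friction and masses are not known exactly. Their poses are not given: they have to be found in the camera images.
- tray_bottom: The wanted tray, at the bottom of the stack, loose on the bench (height 0). All trays are the same grey plastic open box, 100 long (own x) x 64 wide (own y) x 36 mm high, told apart by place in the stack only; 0.08 to 0.15 kg plus contents. Origin: centre of the underside, z up. Walls 4 mm thick, from 10 mm (the inner floor) to 36 mm (rim) above the origin. The -x end carries a card holder (2 mm).
- tray_top: Top tray of the stack, 60 mm above tray_bottom, rim 96 mm above the bench; same shape. Each tray can be gripped from above by its long sides, 64 mm apart (rigid; 35 N is safe). Room to set trays aside: from the stack the bench is bare for 180 mm away from the robot and for 180 mm on the side away from the mat.
- job_top: Loose steel wristwatch head, 38 mm across, 10 mm high, lying on the floor of tray_top. Origin: centre of its underside.
- pad (a point): Centre of the top face of the green pad, 200 (own x) x 220 mm (own y), 5 mm above the bench, on a blue silicone mat (330 x 250 mm) fixed to the bench. +x points to the mat's far edge, where tin, oil pot and 10 mm high moulded compartments begin 20 mm beyond the pad. z up. The mat lies on one side of the robot's centre line and the stack on the other; sides vary.
- tin: Bystander: round black lidded tin, 60 mm across, 31 mm high, on the far corner of the mat. Origin: centre of its underside.
- oil_pot: Bystander: small metal oil pot with a knobbed lid, 36 mm across, 27 mm high, on the far part of the mat. Origin: centre of its underside.
- loupe: Bystander: black eye loupe, 40 mm across, 30 mm high, standing on the bench near the robot's centre line between mat and stack. Origin: centre of its underside.
- tray_middle: Middle tray of the stack, origin 30 mm above tray_bottom's; same shape. How trays nest: a rounded rib under each (6 mm high, 88 x 52 mm outside) drops into the mouth of the tray below (92 x 56 mm inside: about 2 mm play each side) and its floor's edge rests on that rim, walls flush, origins 30 mm apart. Gripped too low, the tray below is pinched as well: keep fingertips over 6 mm above the origin.
- job_bottom: Loose watch movement in a round black holder, 36 mm across, 8 mm high, lying on the floor of tray_bottom. Origin: centre of its underside.
- job_middle: Loose watch movement in a round black holder, 30 mm across, 8 mm high, lying on the floor of tray_middle. Origin: centre of its underside.
There are look-alikes about, which are no part of the job. Leave any red look-alike of the tray_bottom alone.

How it is judged:
By the outcome, as a careful person would: the job done as asked, in the order asked, and still so for the second after the job is handed in, with the robot touching nothing.
It also fails if it takes over 72 s, if anything falls off the work surface, if the arm or the gripper's body presses on something with over 40 N, if the wrist force passes 120 N, or if a joint passes its speed limit or range.

## Working session

There is one attempt and no reset: what is moved stays moved. The work goes in short steps, Python scripts to look and compute and a tool call to move; the robot and the scene stay as the last step left them, time stands still between calls to the robot, and variables do not carry over. Pictures are saved under pics/ and viewed, and the job is handed in when it is done.

Besides the shell and the picture viewer there is one more tool, called after ">>>" as name(argument=value, ...) on one line, values as JSON. play_rows: Moves the arm, as the interface text tells. Its arguments: {"type":"object","properties":{"increments":{"type":"array","items":{"type":"number"}},"newtons":{"type":"number"}},"required":["increments"]}

```bash
ls; mkdir -p pics; python3 - <<'E'
from bench import robot
import cv2
o=robot.get_obs(); print({k:(v if not hasattr(v,'round') else v) for k,v in o.items()})
for c in ["scene","top","wrist"]:
    print(c,robot.camera_info(c))
    cv2.imwrite(f"pics/{c}0.png",robot.read_camera(c))
for n,c in [("tray_top","top"),("tray_top","scene"),("pad","top"),("loupe","top"),("tin","top"),("oil_pot","top")]:
    print(n,c,robot.recognise(n,c))
E
```

```text
pics
{'t': 0.0, 'joint_pos': array([ 1.49519592,  0.50186504, -0.42679056,  1.55147   ,  0.2207634 ,
        1.13830709, -0.21031081]), 'qd': array([-6.17939560e-04, -5.51611281e-04,  2.58208155e-04, -2.64472018e-04,
       -3.33865523e-05,  2.04208572e-03,  6.48806930e-04]), 'joint_torque': array([ 1.60273489e-04, -5.69519448e+01, -5.81542879e+00, -2.80937523e+01,
        1.08370953e-02,  1.20527262e-02,  1.65213328e-05]), 'tool_pos': array([ 0.21576385, -0.61238929,  0.2302402 ]), 'tcp_rot': array([-3.09465873e+00, -5.29359742e-01,  3.75433165e-04]), 'contact_force': array([-0.1468872 , -0.77434145, -0.04999905]), 'wrist_torque': array([ 0.05150679, -0.02805562, -0.01450737]), 'width': 0.08549424841922523}
scene {'fx': 529.7536025012552, 'fy': 529.7536025012552, 'cx': 325.831655310886, 'cy': 242.7934899267188, 'rvec': array([ 1.79427713,  2.05847431, -0.56003536]), 'tvec': array([ 0.10376079, -0.39150426,  1.22440493])}
top {'fx': 515.4482515019621, 'fy': 515.4482515019621, 'cx': 312.3695270145092, 'cy': 247.188149887026, 'rvec': array([ 2.17510118, -2.18793386,  0.05475476]), 'tvec': array([-0.03691394,  0.48099466,  0.89349491])}
wrist {'fx': 421.0094507420522, 'fy': 421.0094507420522, 'cx': 313.9467931722818, 'cy': 241.36769189376508, 'rvec': array([-2.33244108,  1.64960234,  0.28148333]), 'tvec': array([-0.64796845, -0.0419734 ,  0.38212831])}
tray_top top [{'bbox': [403.6, 201.8, 11.3, 53.1], 'score': 0.47}]
tray_top scene [{'bbox': [181.8, 198.9, 50.2, 56.3], 'score': 0.89}]
pad top [{'bbox': [95.5, 147.7, 156.5, 187.5], 'score': 0.58}]
loupe top [{'bbox': [280.2, 269.6, 21.1, 20.9], 'score': 0.84}]
tin top [{'bbox': [202.7, 161.8, 37.3, 37.3], 'score': 0.94}]
oil_pot top [{'bbox': [184.8, 163.5, 20.3, 21.3], 'score': 0.64}]
```

View pics/top0.png

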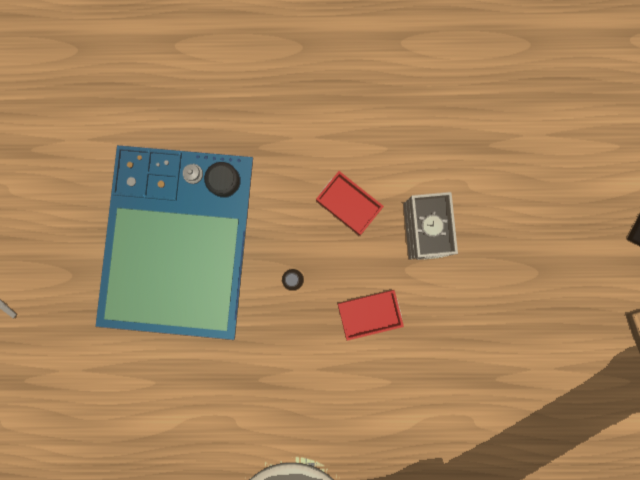

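View pics/scene0.png

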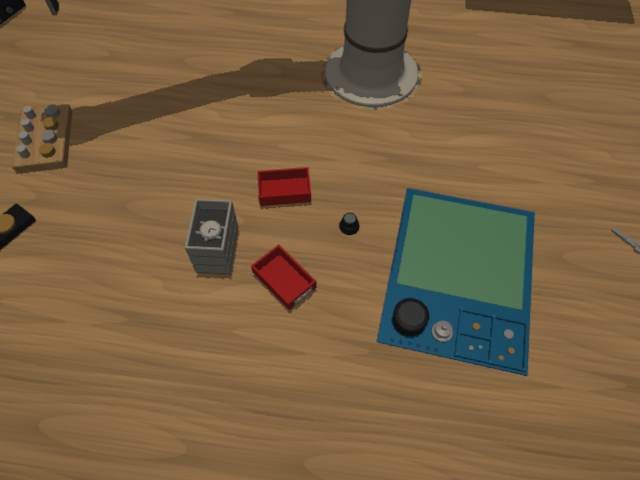

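View pics/wrist0.png

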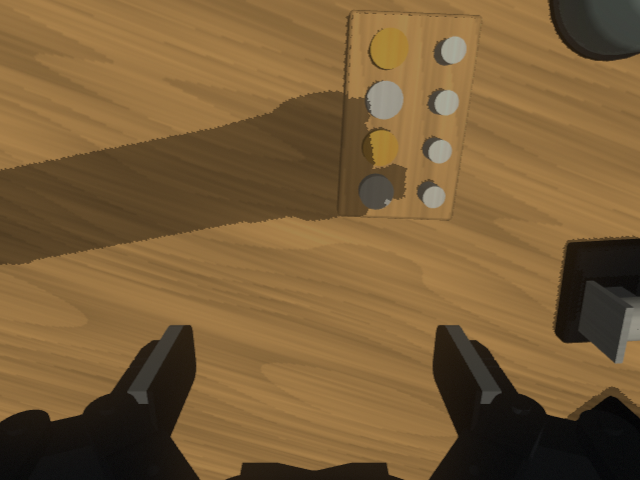

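```bash
cat > h.py <<'E'
import numpy as np, cv2
from bench import robot
from scipy.spatial.transform import Rotation as Rn
def w(cam,uv,z,ci=None):
    ci=ci or robot.camera_info(cam)
    R=cv2.Rodrigues(np.array(ci['rvec']))[0]; t=np.array(ci['tvec'])
    uv=np.atleast_2d(np.array(uv,float))
    d=np.c_[(uv[:,0]-ci['cx'])/ci['fx'],(uv[:,1]-ci['cy'])/ci['fy'],np.ones(len(uv))]@R
    c=-R.T@t
    return c+d*((z-c[2])/d[:,2])[:,None]
def px(cam,p,ci=None):
    ci=ci or robot.camera_info(cam)
    R=cv2.Rodrigues(np.array(ci['rvec']))[0]; t=np.array(ci['tvec'])
    q=np.atleast_2d(p)@R.T+t
    return np.c_[q[:,0]/q[:,2]*ci['fx']+ci['cx'],q[:,1]/q[:,2]*ci['fy']+ci['cy']]
def box(x,y,yaw,z,L=.1,W=.064):
    c,s=np.cos(yaw),np.sin(yaw)
    return np.array([[x+c*a-s*b,y+s*a+c*b,z] for a,b in [(L/2,W/2),(L/2,-W/2),(-L/2,-W/2),(-L/2,W/2)]])
E
python3 - <<'E'
import cv2,numpy as np
from h import *
a=cv2.imread('pics/top0.png'); 
cv2.imwrite('pics/z1.png',cv2.resize(a[180:275,385:480],None,fx=6,fy=6,interpolation=cv2.INTER_CUBIC))
g=cv2.inRange(cv2.cvtColor(a,cv2.COLOR_BGR2HSV),(45,40,60),(80,255,255))
n,l,s,c=cv2.connectedComponentsWithStats(g); i=1+s[1:,4].argmax()
cn=cv2.findContours((l==i).astype(np.uint8),0,2)[0][0]
r=cv2.minAreaRect(cn); b=cv2.boxPoints(r); print(b)
W=w('top',b,.005); print(W, W.mean(0), np.linalg.norm(np.diff(W,axis=0),axis=1))
print(w('top',[(291,279)],.02),w('top',[(221,180)],.03))
for q in [(338,173),(380,205),(362,234),(318,200),(338,304),(396,291),(403,325),(345,339)]: print(w('top',[q],.03).round(3))
E
```

```text
[[103.82022  318.88763 ]
 [114.494385 206.80898 ]
 [237.8045   218.5528  ]
 [227.13034  330.63147 ]]
[[0.3560733  0.33184801 0.005     ]
 [0.55663127 0.31668203 0.005     ]
 [0.53374391 0.09385581 0.005     ]
 [0.33449125 0.11198995 0.005     ]] [0.44523493 0.21359395 0.005     ] [0.20113058 0.22399856 0.20007616]
[[ 0.424979   -0.00215245  0.02      ]] [[0.59891341 0.11966607 0.03      ]]
[[ 0.61  -0.086  0.03 ]]
[[ 0.553 -0.158  0.03 ]]
[[ 0.502 -0.126  0.03 ]]
[[ 0.562 -0.05   0.03 ]]
[[ 0.382 -0.084  0.03 ]]
[[ 0.403 -0.183  0.03 ]]
[[ 0.345 -0.195  0.03 ]]
[[ 0.322 -0.095  0.03 ]]
```

View pics/z1.png

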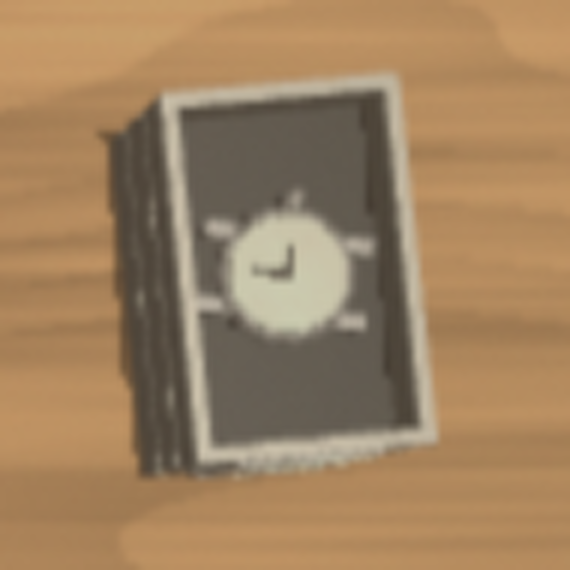

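```bash
python3 - <<'E'
from h import *
from scipy.optimize import least_squares
uv=np.array([(411.8,195.5),(451.3,192.2),(457.7,253.3),(418.8,257.2)])
f=lambda p:(px('top',box(p[0],p[1],p[2],.096))-uv).ravel()
s=least_squares(f,[.47,-.27,.1]); print('top',s.x,f(s.x).round(1),np.degrees(s.x[2]))
x=s.x
a=cv2.imread('pics/scene0.png')
print(px('scene',box(*x,.096)).round(0).tolist(),px('scene',box(*x,0)).round(0).tolist())
for z in(.096,0):cv2.polylines(a,[px('scene',box(*x,z)).round().astype(int)],1,(0,255,0),1)
cv2.imwrite('pics/z2.png',cv2.resize(a[180:310,160:330],None,fx=4.5,fy=4.5))
o=robot.get_obs(); R=Rn.from_rotvec(o['tcp_rot']).as_matrix(); print(R.round(3),o['tool_pos'])
ci=robot.camera_info('wrist');Rc=cv2.Rodrigues(ci['rvec'])[0]; C=-Rc.T@ci['tvec']; print('cam in tool',R.T@(C-o['tool_pos']),(R.T@Rc.T).round(3))
E
```

```text
top [ 0.51089903 -0.2377539   0.08667928] [-0.1  0.   0.1 -0.4  0.5  0.3 -0.5  0.1] 4.966356941814172
[[222.0, 249.0], [183.0, 247.0], [194.0, 198.0], [231.0, 200.0]] [[231.0, 276.0], [195.0, 274.0], [205.0, 227.0], [238.0, 229.0]]
[[ 0.943  0.332  0.   ]
 [ 0.332 -0.943  0.   ]
 [ 0.    -0.    -1.   ]] [ 0.2160449 -0.612997   0.2312311]
cam in tool [ 0.08604559 -0.00070643 -0.14266011] [[ 0.    -0.945 -0.328]
 [ 1.     0.001 -0.001]
 [ 0.001 -0.328  0.945]]
```

View pics/z2.png

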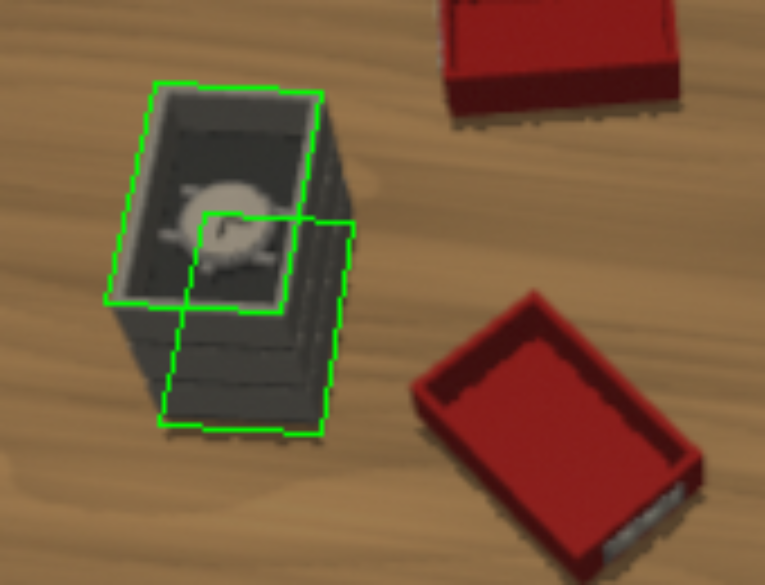

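```bash
cat > d.py <<'E'
import sys
from h import *
def delta(x,y,z,yawdeg):
    o=robot.get_obs(); R=Rn.from_rotvec(o['tcp_rot'])
    a=np.radians(yawdeg); T=Rn.from_matrix(np.array([[np.cos(a),np.sin(a),0],[np.sin(a),-np.cos(a),0],[0,0,-1]]))
    d=R.inv().apply(np.array([x,y,z])-o['tool_pos']); r=np.degrees((R.inv()*T).as_rotvec())
    print('t',round(o['t'],2),'pos',o['tool_pos'].round(4),'w',round(o['width'],4),'F',o['contact_force'].round(1)); print('d mm',(d*1000).round(1),'rot',r.round(2))
if __name__=='__main__': delta(*map(float,sys.argv[1:5]))
E
python3 d.py .511 -.238 .2 4.97
```

```text
t 0.45 pos [ 0.216  -0.613   0.2312] w 0.0854 F [-0.4  0.3 -0.6]
d mm [ 402.8 -255.6   31.3] rot [-1.000e-02 -0.000e+00  1.444e+01]
```

>>> play_rows(increments=[0.02, -0.013, 0, 0, 0, 0, 1, 0.04, -0.026, 0, 0, 0, 0, 1, 0.045, -0.0285, 0, 0, 0, 0, 1, 0.045, -0.0285, 0, 0, 0, 0, 1, 0.045, -0.0285, 0, 0, 0, 0, 1, 0.045, -0.0285, 0, 0, 0, 0, 1, 0.045, -0.0285, 0, 0, 0, 0, 1, 0.04, -0.025, 0, 0, 0, 0, 1], newtons=30)

```text
t: 1.25
tool_pos: [0.4449, -0.3248, 0.2301]
tcp_rot: [3.095, 0.498, -0.004]
contact_force: [1.1, -0.5, 0.6]
width: 0.0853
```

```bash
python3 d.py .511 -.238 .2 4.97
```

```text
t 1.25 pos [ 0.4449 -0.3248  0.2301] w 0.0853 F [ 1.1 -0.5  0.6]
d mm [ 90.1 -61.9  29.4] rot [ 0.36  0.15 13.32]
```

>>> play_rows(increments=[0.035, -0.024, 0, 0, 0, 0, 1, 0.03, -0.021, 0, 0, 0, 0, 1, 0.015, -0.01, 0, 0, 0, 0, 1, 0, 0, 0, 0, 0, 6, 1, 0, 0, 0, 0, 0, 5, 1, 0, 0, 0, 0, 0, 1, 1])

```text
t: 1.85
tool_pos: [0.5126, -0.2324, 0.2318]
tcp_rot: [3.131, 0.189, 0.008]
contact_force: [-0.3, 0.4, 0.4]
width: 0.0854
```

```bash
python3 - <<'E'
from d import *
delta(.511,-.238,.2,4.97)
ci=robot.camera_info('wrist'); a=robot.read_camera('wrist')
for z in(.096,):cv2.polylines(a,[px('wrist',box(.511,-.238,np.radians(4.97),z),ci).round().astype(int)],1,(0,255,0),1)
cv2.imwrite('pics/w1.png',a)
E
```

```text
t 1.85 pos [ 0.5126 -0.2324  0.2318] w 0.0854 F [-0.3  0.4  0.4]
d mm [-2.4  5.2 31.8] rot [ 0.3  -0.27  1.94]
```

View pics/w1.png

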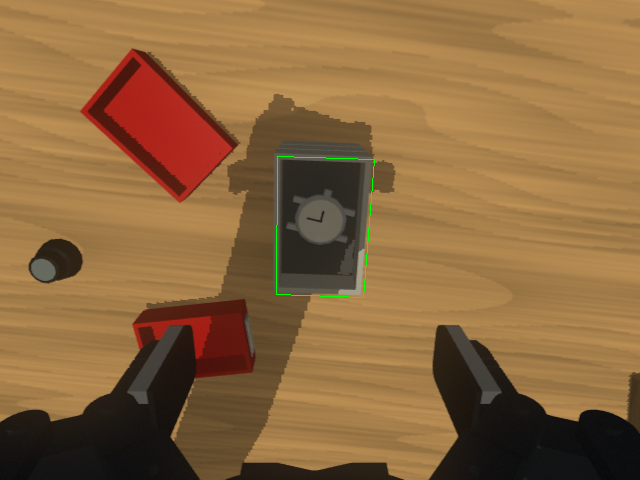

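```bash
python3 - <<'E'
import cv2
a=cv2.imread('pics/w1.png')
cv2.imwrite('pics/w1z.png',cv2.resize(a[135:310,255:395],None,fx=5,fy=5,interpolation=cv2.INTER_NEAREST)[:,:])
b=cv2.imread('pics/w1z.png');print(b.shape);cv2.imwrite('pics/w1za.png',b[:500]);cv2.imwrite('pics/w1zb.png',b[420:])
E
```

```text
(875, 700, 3)
```

View pics/w1za.png

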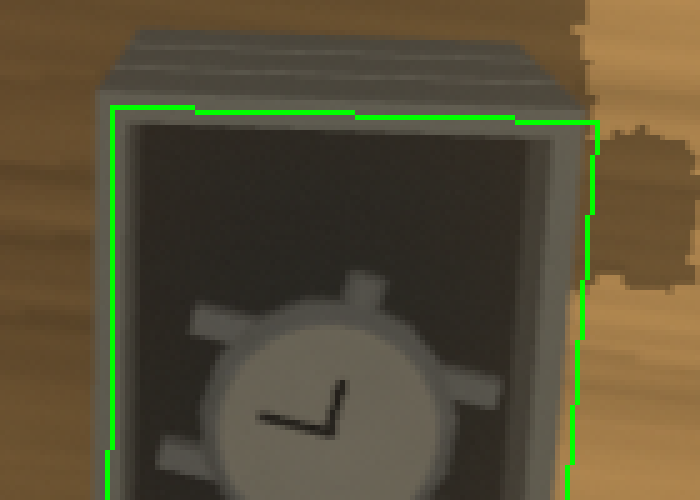

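View pics/w1zb.png

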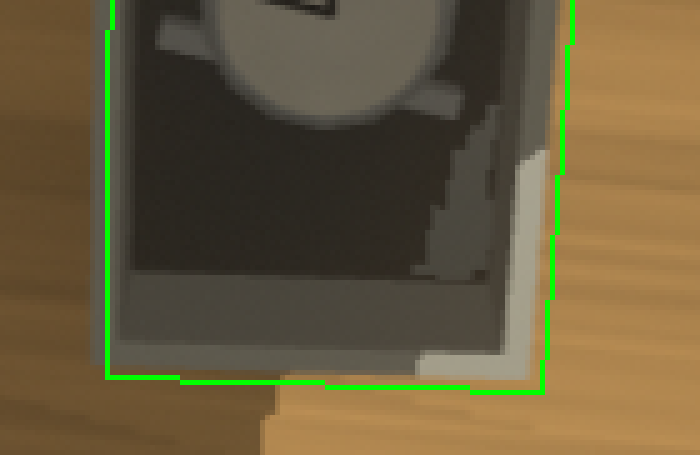

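```bash
cat > fit.py <<'E'
from h import *
from scipy.optimize import least_squares
def fit(cam,uv,z,x0,ci=None):
    ci=ci or robot.camera_info(cam)
    f=lambda p:(px(cam,box(p[0],p[1],p[2],z),ci)-uv).ravel()
    s=least_squares(f,x0); print('fit',s.x[:2].round(4),np.degrees(s.x[2]).round(2),f(s.x).round(1)); return s.x
E
python3 - <<'E'
from fit import *
from d import delta
uv=np.array([(97,92),(586,107),(528,798),(90,785)])/5+np.array([255,135])-.5
x=fit('wrist',uv,.096,[.51,-.238,.087])
delta(x[0],x[1],.105,np.degrees(x[2]))
E
```

```text
fit [ 0.5128 -0.2359] 4.76 [-0.1 -0.4 -0.2  0.3  0.1  0.2  0.2 -0.1]
t 1.9 pos [ 0.5125 -0.2326  0.2318] w 0.0853 F [0.2 0.3 0. ]
d mm [ -0.7   2.7 126.8] rot [ 0.3  -0.27  2.18]
```

>>> play_rows(increments=[0, 0.001, 0.02, 0.3, -0.3, 1, 1, 0, 0.001, 0.03, 0, 0, 1, 1, 0, 0, 0.03, 0, 0, 0, 1, 0, 0, 0.02, 0, 0, 0, 1, 0, 0, 0, 0, 0, 0, 1])

```text
t: 2.4
tool_pos: [0.5114, -0.2378, 0.1256]
tcp_rot: [3.137, 0.136, -0.002]
contact_force: [-0.6, 0.1, -0.0]
width: 0.0851
```

```bash
python3 - <<'E'
from d import *
delta(.5125,-.2363,.065,4.8)
ci=robot.camera_info('wrist'); a=robot.read_camera('wrist')
np.save('ci2.npy',ci,allow_pickle=True)
cv2.imwrite('pics/w2.png',a)
E
```

```text
t 2.4 pos [ 0.5114 -0.2378  0.1256] w 0.0851 F [-0.6  0.1 -0. ]
d mm [ 1.3 -1.5 60.6] rot [0.06 0.07 0.15]
```

View pics/w2.png

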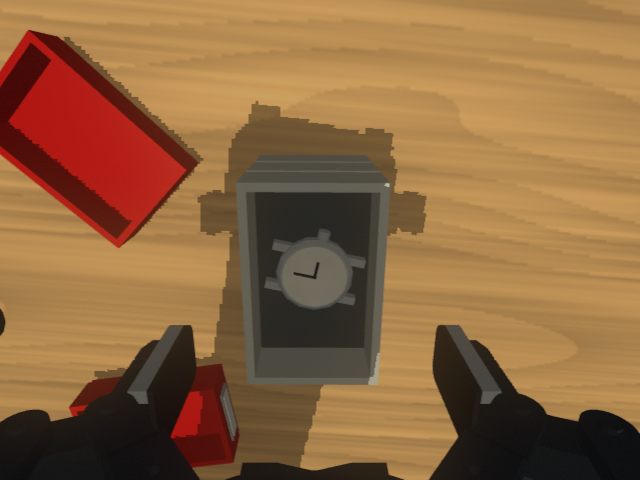

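```bash
python3 - <<'E'
from fit import *
from d import delta
ci=np.load('ci2.npy',allow_pickle=True).item()
a=cv2.imread('pics/w2.png')
uv=np.array([(236.5,182.5),(389.5,183.5),(378.5,384.5),(247.5,384.5)])
x=fit('wrist',uv,.096,[.51,-.238,.087],ci)
delta(x[0],x[1],.065,np.degrees(x[2]))
b=np.vstack([a[170:215,225:400],a[350:395,225:400]])
cv2.imwrite('pics/w2z.png',cv2.resize(b,None,fx=4.5,fy=4.5,interpolation=cv2.INTER_NEAREST))
E
```

```text
fit [ 0.5127 -0.2361] 4.87 [-0.8  0.4  1.  -0.3 -0.5  0.   0.3 -0.1]
t 2.45 pos [ 0.5121 -0.2381  0.1269] w 0.0854 F [-0.1  0.2 -0.7]
d mm [ 0.8 -2.  61.9] rot [0.11 0.01 0.07]
```

View pics/w2z.png

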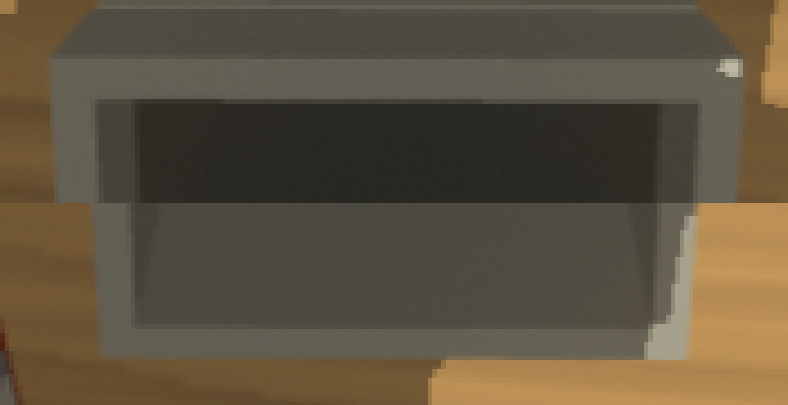

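>>> play_rows(increments=[0.0005, -0.0005, 0.02, 0, 0, 0, 1, 0, 0, 0.02, 0, 0, 0, 1, 0, 0, 0.015, 0, 0, 0, 1, 0, 0, 0.007, 0, 0, 0, 1, 0, 0, 0, 0, 0, 0, 1])

```text
t: 2.95
tool_pos: [0.5158, -0.2405, 0.0665]
tcp_rot: [3.134, 0.134, 0.01]
contact_force: [0.5, -0.7, 1.1]
width: 0.0852
```

```bash
python3 d.py .5125 -.2376 .065 4.87
```

```text
t 2.95 pos [ 0.5158 -0.2405  0.0665] w 0.0852 F [ 0.5 -0.7  1.1]
d mm [-3.  -3.1  1.5] rot [ 0.31 -0.34  0.04]
```

>>> play_rows(increments=[-0.003, -0.003, 0.0015, 0.3, -0.3, 0, 1, 0, 0, 0, 0, 0, 0, 1])

```text
t: 3.15
tool_pos: [0.5132, -0.2379, 0.0663]
tcp_rot: [3.138, 0.135, 0.003]
contact_force: [-0.4, 0.1, -0.3]
width: 0.0851
```

```bash
python3 d.py .5125 -.2376 .065 4.87
```

```text
t 3.15 pos [ 0.5132 -0.2379  0.0663] w 0.0851 F [-0.4  0.1 -0.3]
d mm [-0.7 -0.4  1.3] rot [ 0.04 -0.1   0.04]
```

>>> play_rows(increments=[-0.0007, -0.0003, 0.001, 0, 0, 0, 1, 0, 0, 0, 0, 0, 0, 0.4, 0, 0, 0, 0, 0, 0, -1, 0, 0, 0, 0, 0, 0, -1, 0, 0, 0, 0, 0, 0, -1, 0, 0, 0, 0, 0, 0, -1], newtons=30)

```text
t: 3.75
tool_pos: [0.5135, -0.2381, 0.0671]
tcp_rot: [3.136, 0.135, 0.007]
contact_force: [0.1, -1.2, -1.9]
width: 0.0634
```

```bash
python3 d.py .5125 -.2376 .065 4.87
```

```text
t 3.75 pos [ 0.5135 -0.2381  0.0671] w 0.0634 F [ 0.1 -1.2 -1.9]
d mm [-1.  -0.6  2.1] rot [ 0.14 -0.24  0.05]
```

>>> play_rows(increments=[0, 0, -0.006, 0, 0, 0, -1, 0, 0, -0.01, 0, 0, 0, -1, 0, 0, -0.015, 0, 0, 0, -1, 0, 0, -0.015, 0, 0, 0, -1, 0, 0, -0.012, 0, 0, 0, -1, 0, 0, -0.005, 0, 0, 0, -1, 0, 0, 0, 0, 0, 0, -1])

```text
t: 4.45
tool_pos: [0.514, -0.2382, 0.1374]
tcp_rot: [3.135, 0.135, 0.01]
contact_force: [0.4, -0.1, -1.3]
width: 0.0635
```

```bash
python3 - <<'E'
from d import *
delta(.654,-.226,.13,4.87)
cv2.imwrite('pics/s1.png',cv2.resize(robot.read_camera('scene')[140:320,120:340],None,fx=3.5,fy=3.3))
E
```

```text
t 4.45 pos [ 0.514  -0.2382  0.1374] w 0.0635 F [ 0.4 -0.1 -1.3]
d mm [ 1.405e+02 -1.000e-01  8.300e+00] rot [ 0.23 -0.36  0.06]
```

View pics/s1.png

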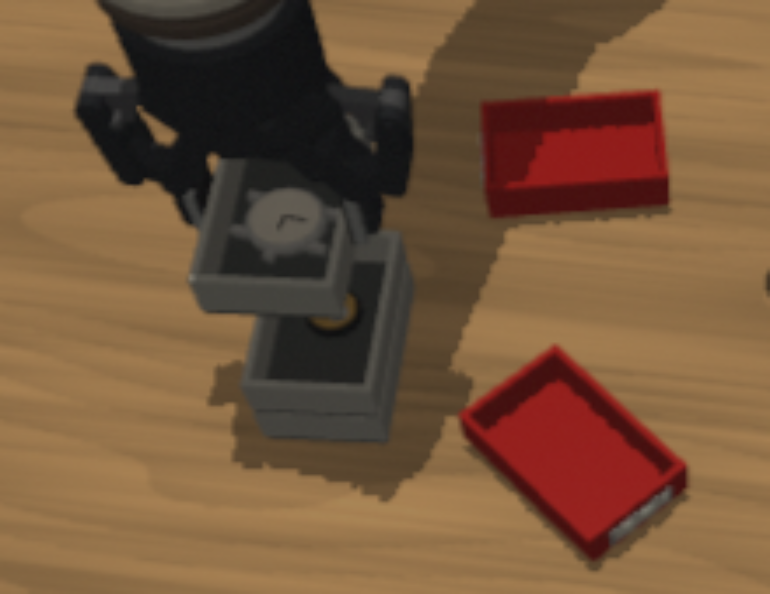

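>>> play_rows(increments=[0.01, 0, 0, 0.2, -0.3, 0, -1, 0.02, 0, 0, 0, 0, 0, -1, 0.025, 0, 0, 0, 0, 0, -1, 0.025, 0, 0, 0, 0, 0, -1, 0.025, 0, 0, 0, 0, 0, -1, 0.02, 0, 0, 0, 0, 0, -1, 0.01, 0, 0, 0, 0, 0, -1, 0.004, 0, 0, 0, 0, 0, -1])

```text
t: 5.3
tool_pos: [0.6575, -0.2245, 0.1288]
tcp_rot: [-3.134, -0.132, 0.015]
contact_force: [0.2, 0.3, -1.7]
width: 0.0633
```

```bash
python3 d.py .654 -.226 .0075 4.87
```

```text
t 5.3 pos [ 0.6575 -0.2245  0.1288] w 0.0633 F [ 0.2  0.3 -1.7]
d mm [ -2.4   1.8 121.4] rot [-0.3   0.55 -0.06]
```

>>> play_rows(increments=[0, 0, 0.01, -0.2, 0.4, 0, -1, 0, 0, 0.02, 0, 0, 0, -1, 0, 0, 0.025, 0, 0, 0, -1, 0, 0, 0.02, 0, 0, 0, -1, 0, 0, 0.015, 0, 0, 0, -1, 0, 0, 0.01, 0, 0, 0, -1, 0, 0, 0.005, 0, 0, 0, -1, 0, 0, 0, 0, 0, 0, -1])

```text
t: 6.1
tool_pos: [0.6527, -0.2241, 0.0136]
tcp_rot: [-3.136, -0.131, 0.013]
contact_force: [0.9, -0.0, -1.6]
width: 0.0633
```

```bash
python3 d.py .654 -.226 .0075 4.87
```

```text
t 6.1 pos [ 0.6527 -0.2241  0.0136] w 0.0633 F [ 0.9 -0.  -1.6]
d mm [1.2 2.  6.1] rot [-0.17  0.47 -0.1 ]
```

>>> play_rows(increments=[0, 0, 0.002, -0.2, 0.5, 0, -1, 0, 0, 0.002, 0, 0, 0, -1, 0, 0, 0.001, 0, 0, 0, -1])

```text
t: 6.4
tool_pos: [0.6545, -0.2247, 0.0107]
tcp_rot: [3.137, 0.13, 0.008]
contact_force: [0.2, 0.2, -0.6]
width: 0.0632
```

```bash
python3 d.py .654 -.226 .0075 4.87
```

```text
t 6.4 pos [ 0.6545 -0.2247  0.0107] w 0.0632 F [ 0.2  0.2 -0.6]
d mm [-0.6  1.3  3.2] rot [ 0.14 -0.29 -0.12]
```

>>> play_rows(increments=[0, 0, 0.0015, 0.1, -0.3, 0, -1, 0, 0, 0.0015, 0, 0, 0, -1])

```text
t: 6.6
tool_pos: [0.6554, -0.225, 0.0089]
tcp_rot: [3.137, 0.13, 0.002]
contact_force: [-0.3, 0.1, -1.4]
width: 0.0635
```

```bash
python3 d.py .654 -.226 .0075 4.87
```

```text
t 6.6 pos [ 0.6554 -0.225   0.0089] w 0.0635 F [-0.3  0.1 -1.4]
d mm [-1.5  0.9  1.4] rot [ 0.09 -0.08 -0.12]
```

>>> play_rows(increments=[0, 0, 0.0015, 0.1, -0.1, 0, -1, 0, 0, 0.0015, 0, 0, 0, -1])

```text
t: 6.8
tool_pos: [0.6558, -0.225, 0.0071]
tcp_rot: [3.139, 0.13, -0.001]
contact_force: [-6.8, 1.6, 13.6]
width: 0.0636
```

>>> play_rows(increments=[0, 0, 0.001, 0, 0, 0, -1, 0, 0, 0.001, 0, 0, 0, -1])

```text
t: 7.0
tool_pos: [0.6558, -0.2251, 0.0072]
tcp_rot: [3.138, 0.13, -0.002]
contact_force: [-3.7, 1.1, 5.1]
width: 0.0638
```

>>> play_rows(increments=[0, 0, 0, 0, 0, 0, 0.6, 0, 0, 0, 0, 0, 0, 1, 0, 0, 0, 0, 0, 0, 1, 0, 0, 0, 0, 0, 0, 1])

```text
t: 7.4
tool_pos: [0.6569, -0.2252, 0.0079]
tcp_rot: [3.138, 0.13, 0.002]
contact_force: [-0.6, 0.4, -0.5]
width: 0.0851
```

```bash
python3 d.py .6555 -.225 .12 4.75;  python3 d.py .5135 -.2381 .0371 4.87
```

```text
t 7.4 pos [ 0.6569 -0.2252  0.0079] w 0.0851 F [-0.6  0.4 -0.5]
d mm [  -1.3   -0.2 -112.1] rot [ 0.07 -0.06 -0.02]
t 7.4 pos [ 0.6569 -0.2252  0.0079] w 0.0851 F [-0.6  0.4 -0.5]
d mm [-144.     1.   -29.3] rot [ 0.07 -0.06 -0.14]
```

>>> play_rows(increments=[0, 0, -0.01, 0, 0, 0, 1, 0, 0, -0.025, 0, 0, 0, 1, 0, 0, -0.03, 0, 0, 0, 1, 0, 0, -0.03, 0, 0, 0, 1, -0.02, 0, -0.01, 0, 0, 0, 1, -0.04, 0, 0, 0, 0, 0, 1, -0.04, 0, 0, 0, 0, 0, 1, -0.03, 0, 0, 0, 0, 0, 1])

```text
t: 8.2
tool_pos: [0.5297, -0.2336, 0.1212]
tcp_rot: [3.137, 0.138, 0.014]
contact_force: [-0.5, 0.2, 0.4]
width: 0.0853
```

```bash
python3 d.py .5135 -.2381 .0371 4.87
```

```text
t 8.2 pos [ 0.5297 -0.2336  0.1212] w 0.0853 F [-0.5  0.2  0.4]
d mm [-17.3   3.   83.9] rot [ 0.11 -0.51  0.16]
```

>>> play_rows(increments=[-0.012, 0.003, 0, 0.1, -0.5, 0.1, 1, -0.004, 0, 0.01, 0, 0, 0, 1, 0, 0, 0.015, 0, 0, 0, 1, 0, 0, 0, 0, 0, 0, 1])

```text
t: 8.6
tool_pos: [0.5122, -0.2403, 0.0964]
tcp_rot: [3.136, 0.13, 0.002]
contact_force: [-0.7, 0.9, 0.3]
width: 0.0856
```

```bash
python3 - <<'E'
from d import *
delta(.5135,-.2381,.0371,4.87)
ci=robot.camera_info('wrist'); a=robot.read_camera('wrist')
np.save('ci3.npy',ci,allow_pickle=True)
cv2.polylines(a,[px('wrist',box(.5135,-.2381,np.radians(4.87),.066),ci).round().astype(int)],1,(0,255,0),1)
cv2.imwrite('pics/w3.png',a)
E
```

```text
t 8.6 pos [ 0.5122 -0.2403  0.0964] w 0.0856 F [-0.7  0.9  0.3]
d mm [ 1.4 -2.3 59.3] rot [ 0.19 -0.06 -0.12]
```

View pics/w3.png

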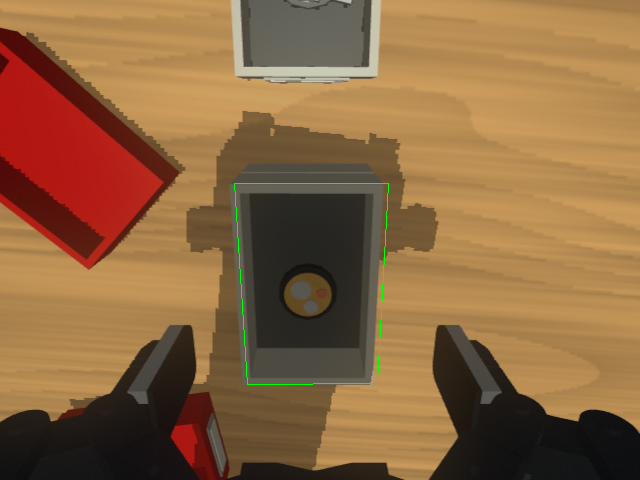

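>>> play_rows(increments=[0.001, -0.002, 0.01, 0.2, 0, -0.1, 1, 0, 0, 0.015, 0, 0, 0, 1, 0, 0, 0.015, 0, 0, 0, 1, 0, 0, 0.008, 0, 0, 0, 1, 0, 0, 0, 0, 0, 0, 1, 0, 0, 0, 0, 0, 0, 1])

```text
t: 9.25
tool_pos: [0.5165, -0.235, 0.0426]
tcp_rot: [-3.135, -0.14, -0.002]
contact_force: [-0.3, 0.9, -1.0]
width: 0.0858
```

```bash
python3 d.py .5135 -.2381 .0371 4.87
```

```text
t 9.25 pos [ 0.5165 -0.235   0.0426] w 0.0858 F [-0.3  0.9 -1. ]
d mm [-3.3  2.8  5.5] rot [-0.22 -0.09  0.24]
```

>>> play_rows(increments=[-0.003, 0.0025, 0.003, -0.2, -0.1, 0.2, 1, 0, 0, 0.002, 0, 0, 0, 1, 0, 0, 0, 0, 0, 0, 1])

```text
t: 9.55
tool_pos: [0.514, -0.2385, 0.0381]
tcp_rot: [3.138, 0.134, 0.002]
contact_force: [-0.2, -0.1, -0.2]
width: 0.0856
```

```bash
python3 d.py .5135 -.2381 .0371 4.87
```

```text
t 9.55 pos [ 0.514  -0.2385  0.0381] w 0.0856 F [-0.2 -0.1 -0.2]
d mm [-0.5 -0.5  1. ] rot [ 0.06 -0.06  0.  ]
```

>>> play_rows(increments=[-0.0005, -0.0005, 0.0008, 0, 0, 0, 0.4, 0, 0, 0, 0, 0, 0, -1, 0, 0, 0, 0, 0, 0, -1, 0, 0, 0, 0, 0, 0, -1, 0, 0, 0, 0, 0, 0, -1], newtons=30)

```text
t: 10.05
tool_pos: [0.5136, -0.2384, 0.0381]
tcp_rot: [3.137, 0.133, 0.003]
contact_force: [-1.7, 0.2, -2.2]
width: 0.0636
```

```bash
python3 d.py .5135 -.2381 .0371 4.87
```

```text
t 10.05 pos [ 0.5136 -0.2384  0.0381] w 0.0636 F [-1.7  0.2 -2.2]
d mm [-0.1 -0.3  1. ] rot [ 0.11 -0.11 -0.02]
```

>>> play_rows(increments=[0, 0, -0.006, 0, 0, 0, -1, 0, 0, -0.01, 0, 0, 0, -1, 0, 0, -0.015, 0, 0, 0, -1, 0, 0, -0.015, 0, 0, 0, -1, 0, 0, -0.01, 0, 0, 0, -1, 0, 0, -0.005, 0, 0, 0, -1, 0, 0, 0, 0, 0, 0, -1])

```text
t: 10.75
tool_pos: [0.5144, -0.2386, 0.1063]
tcp_rot: [3.135, 0.133, 0.007]
contact_force: [0.9, -0.3, -1.9]
width: 0.0637
```

```bash
python3 - <<'E'
from d import *
delta(.524,-.358,.1,4.8)
cv2.imwrite('pics/s2.png',cv2.resize(robot.read_camera('scene')[140:320,120:340],None,fx=3.5,fy=3.3))
E
```

```text
t 10.75 pos [ 0.5144 -0.2386  0.1063] w 0.0637 F [ 0.9 -0.3 -1.9]
d mm [ -0.6 119.8   6.7] rot [ 0.2  -0.24  0.07]
```

View pics/s2.png

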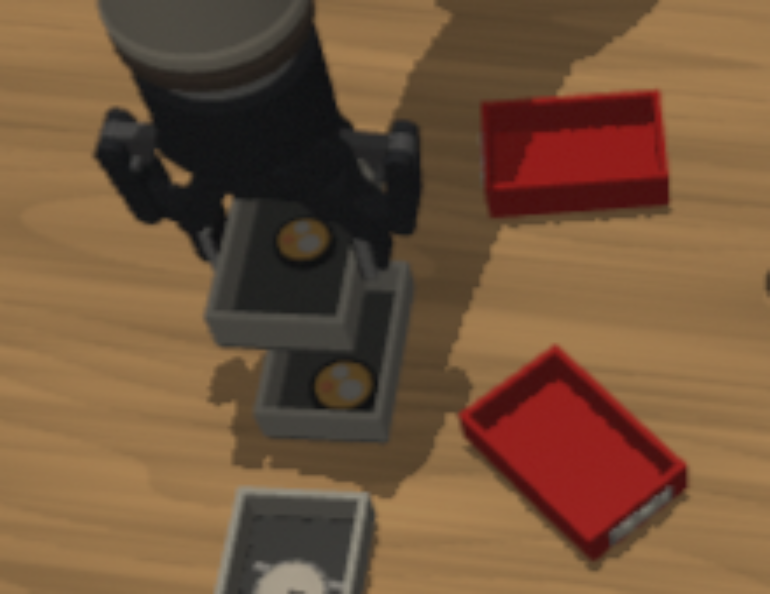

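Top tray stands ahead at the picture's bottom (300,540); the middle is held level, and the bottom one stays put (330,360). Moving sideways.

>>> play_rows(increments=[0, 0.01, 0, 0.2, -0.2, 0, -1, 0, 0.018, 0, 0, 0, 0, -1, 0, 0.022, 0, 0, 0, 0, -1, 0, 0.022, 0, 0, 0, 0, -1, 0, 0.02, 0, 0, 0, 0, -1, 0, 0.012, 0, 0, 0, 0, -1, 0, 0.006, 0, 0, 0, 0, -1, 0, 0, 0, 0, 0, 0, -1])

```text
t: 11.6
tool_pos: [0.5199, -0.3607, 0.1005]
tcp_rot: [-3.137, -0.127, 0.011]
contact_force: [-0.0, -0.2, 0.1]
width: 0.0633
```

```bash
python3 d.py .524 -.358 .008 4.8
```

```text
t 11.6 pos [ 0.5199 -0.3607  0.1005] w 0.0633 F [-0.  -0.2  0.1]
d mm [ 5.  -2.1 92.4] rot [-0.15  0.4  -0.18]
```

>>> play_rows(increments=[0, 0, 0.01, -0.1, 0.4, -0.2, -1, 0, 0, 0.018, 0, 0, 0, -1, 0, 0, 0.018, 0, 0, 0, -1, 0, 0, 0.014, 0, 0, 0, -1, 0, 0, 0.008, 0, 0, 0, -1, 0, 0, 0.004, 0, 0, 0, -1, 0, 0, 0, 0, 0, 0, -1])

```text
t: 12.3
tool_pos: [0.5203, -0.3538, 0.0233]
tcp_rot: [-3.133, -0.144, -0.001]
contact_force: [-0.6, 0.3, -0.7]
width: 0.0634
```

```bash
python3 d.py .524 -.358 .008 4.8
```

```text
t 12.3 pos [ 0.5203 -0.3538  0.0233] w 0.0634 F [-0.6  0.3 -0.7]
d mm [ 3.3  4.6 15.2] rot [-0.27 -0.04  0.48]
```

>>> play_rows(increments=[0.002, 0.003, 0.005, -0.3, 0, 0.5, -1, 0, 0, 0.004, 0, 0, 0, -1, 0, 0, 0.002, 0, 0, 0, -1, 0, 0, 0, 0, 0, 0, -1])

```text
t: 12.7
tool_pos: [0.5244, -0.3575, 0.0132]
tcp_rot: [3.136, 0.13, 0.006]
contact_force: [0.5, 1.2, -3.1]
width: 0.0635
```

```bash
python3 d.py .524 -.358 .008 4.8
```

```text
t 12.7 pos [ 0.5244 -0.3575  0.0132] w 0.0635 F [ 0.5  1.2 -3.1]
d mm [-0.5  0.4  5.2] rot [ 0.18 -0.2  -0.06]
```

>>> play_rows(increments=[0, 0, 0.002, 0.2, -0.2, 0, -1, 0, 0, 0.0015, 0, 0, 0, -1, 0, 0, 0.0015, 0, 0, 0, -1])

```text
t: 13.0
tool_pos: [0.5249, -0.3581, 0.0087]
tcp_rot: [3.139, 0.129, 0.001]
contact_force: [-0.5, -0.5, -1.0]
width: 0.0637
```

>>> play_rows(increments=[0, 0, 0.0015, 0, 0, 0, -1, 0, 0, 0.001, 0, 0, 0, -1])

```text
t: 13.2
tool_pos: [0.525, -0.3581, 0.0079]
tcp_rot: [3.138, 0.129, 0.0]
contact_force: [-4.4, 3.2, 8.8]
width: 0.0632
```

>>> play_rows(increments=[0, 0, 0, 0, 0, 0, -1, 0, 0, 0, 0, 0, 0, 0.6, 0, 0, 0, 0, 0, 0, 1, 0, 0, 0, 0, 0, 0, 1, 0, 0, 0, 0, 0, 0, 1])

```text
t: 13.7
tool_pos: [0.5258, -0.3587, 0.0087]
tcp_rot: [3.137, 0.129, 0.003]
contact_force: [0.4, -0.6, -0.5]
width: 0.0852
```

>>> play_rows(increments=[0, 0, -0.01, 0, 0, 0, 1, 0, 0, -0.025, 0, 0, 0, 1, 0, 0, -0.025, 0, 0, 0, 1, 0, 0, -0.015, 0, 0, 0, 1, 0, -0.02, 0, 0, 0, 0, 1, 0, -0.035, 0, 0, 0, 0, 1, 0, -0.035, 0, 0, 0, 0, 1, 0, -0.015, 0, 0, 0, 0, 1])

```text
t: 14.5
tool_pos: [0.5174, -0.2558, 0.0899]
tcp_rot: [3.134, 0.118, 0.008]
contact_force: [0.5, -0.6, 0.6]
width: 0.0855
```

```bash
python3 d.py .5135 -.2381 .0071 4.87
```

```text
t 14.5 pos [ 0.5174 -0.2558  0.0899] w 0.0855 F [ 0.5 -0.6  0.6]
d mm [ -2.9 -18.5  82.7] rot [ 0.34 -0.27 -0.57]
```

>>> play_rows(increments=[-0.002, -0.012, 0, 0.3, -0.3, -0.5, 1, 0, -0.004, 0.01, 0, 0, 0, 1, 0, 0, 0.01, 0, 0, 0, 1, 0, 0, 0, 0, 0, 0, 1])

```text
t: 14.9
tool_pos: [0.5144, -0.2403, 0.069]
tcp_rot: [3.136, 0.135, -0.001]
contact_force: [-0.4, -0.4, -0.1]
width: 0.0854
```

```bash
python3 - <<'E'
from d import *
delta(.5135,-.2381,.0071,4.87)
ci=robot.camera_info('wrist'); a=robot.read_camera('wrist')
cv2.polylines(a,[px('wrist',box(.5135,-.2381,np.radians(4.87),.036),ci).round().astype(int)],1,(0,255,0),1)
cv2.imwrite('pics/w4.png',a)
E
```

```text
t 14.9 pos [ 0.5144 -0.2403  0.069 ] w 0.0854 F [-0.4 -0.4 -0.1]
d mm [-0.7 -2.4 61.9] rot [0.14 0.02 0.05]
```

View pics/w4.png

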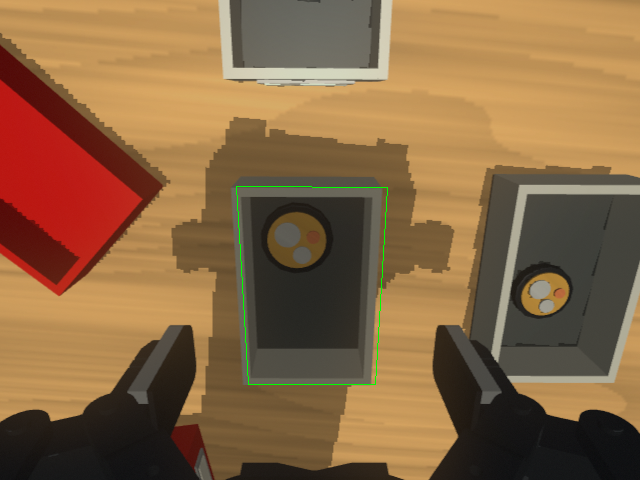

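>>> play_rows(increments=[-0.001, -0.002, 0.01, 0.1, 0, 0, 1, 0, 0, 0.015, 0, 0, 0, 1, 0, 0, 0.015, 0, 0, 0, 1, 0, 0, 0.008, 0, 0, 0, 1, 0, 0, 0, 0, 0, 0, 1])

```text
t: 15.45
tool_pos: [0.5122, -0.2415, 0.0155]
tcp_rot: [3.138, 0.127, -0.003]
contact_force: [0.4, -0.2, -0.1]
width: 0.0857
```

```bash
python3 d.py .5135 -.2381 .0075 4.87
```

```text
t 15.45 pos [ 0.5122 -0.2415  0.0155] w 0.0857 F [ 0.4 -0.2 -0.1]
d mm [ 1.6 -3.3  8. ] rot [ 0.03  0.11 -0.23]
```

>>> play_rows(increments=[0.0015, -0.003, 0.005, 0, 0.1, -0.2, 1, 0, 0, 0.003, 0, 0, 0, 1, 0, 0, 0, 0, 0, 0, 1])

```text
t: 15.75
tool_pos: [0.5138, -0.2377, 0.0066]
tcp_rot: [3.139, 0.134, 0.0]
contact_force: [-0.2, -0.4, -0.6]
width: 0.0856
```

```bash
python3 d.py .5135 -.2381 .0075 4.87
```

```text
t 15.75 pos [ 0.5138 -0.2377  0.0066] w 0.0856 F [-0.2 -0.4 -0.6]
d mm [-0.3  0.3 -0.9] rot [ 0.01 -0.    0.01]
```

>>> play_rows(increments=[0, 0, -0.001, 0, 0, 0, 0.4, 0, 0, 0, 0, 0, 0, -1, 0, 0, 0, 0, 0, 0, -1, 0, 0, 0, 0, 0, 0, -1, 0, 0, 0, 0, 0, 0, -1], newtons=30)

```text
t: 16.25
tool_pos: [0.5145, -0.2381, 0.009]
tcp_rot: [3.137, 0.134, 0.002]
contact_force: [0.1, -0.7, -1.8]
width: 0.0632
```

>>> play_rows(increments=[0, 0, -0.006, 0, 0, 0, -1, 0, 0, -0.012, 0, 0, 0, -1, 0, 0, -0.02, 0, 0, 0, -1, 0, 0, -0.025, 0, 0, 0, -1, 0, 0, -0.02, 0, 0, 0, -1, 0, 0, -0.01, 0, 0, 0, -1, 0, 0, -0.004, 0, 0, 0, -1, 0, 0, 0, 0, 0, 0, -1])

```text
t: 17.05
tool_pos: [0.5139, -0.2378, 0.1133]
tcp_rot: [3.137, 0.135, 0.003]
contact_force: [1.0, 0.3, -2.4]
width: 0.0632
```

```bash
python3 d.py .446 .2136 .1 -4.8; python3 - <<'E'
from h import *
# refine pad from contours: edges via wrist later; project sanity on scene
a=cv2.imread('pics/scene0.png')
g=cv2.inRange(cv2.cvtColor(a,cv2.COLOR_BGR2HSV),(45,40,60),(80,255,255))
n,l,s,c=cv2.connectedComponentsWithStats(g); i=1+s[1:,4].argmax()
cn=cv2.findContours((l==i).astype(np.uint8),0,2)[0][0]
q=cv2.approxPolyDP(cn,8,True)[:,0]; W=w('scene',q,.005); print(q.tolist(),W.round(4).tolist(),W.mean(0))
E
```

```text
t 17.05 pos [ 0.5139 -0.2378  0.1133] w 0.0632 F [ 1.   0.3 -2.4]
d mm [ -29.1 -455.5   12.4] rot [ 0.09 -0.1   9.71]
[[414, 195], [397, 283], [521, 309], [526, 217]] [[0.3361, 0.1161, 0.005], [0.5335, 0.0959, 0.005], [0.5541, 0.3126, 0.005], [0.3583, 0.332, 0.005]] [0.44549201 0.21415367 0.005     ]
```

>>> play_rows(increments=[0, -0.01, 0, 0, 0, 0, -1, -0.001, -0.018, -0.002, 0, 0, 0, -1, -0.002, -0.025, -0.002, 0, 0, 0, -1, -0.002, -0.03, -0.002, 0, 0, 0, -1, -0.002, -0.03, -0.001, 0, 0, 0, -1, -0.002, -0.03, -0.001, 0, 0, 0, -1, -0.002, -0.03, -0.001, 0, 0, 0, -1, -0.002, -0.03, -0.001, 0, 0, 0, -1])

```text
t: 17.85
tool_pos: [0.475, -0.023, 0.1176]
tcp_rot: [-3.135, -0.131, 0.015]
contact_force: [0.7, 0.4, -1.5]
width: 0.0629
```

```bash
python3 d.py .447 .2135 .1 -4.8
```

```text
t 17.85 pos [ 0.475  -0.023   0.1176] w 0.0629 F [ 0.7  0.4 -1.5]
d mm [  -8.  -238.    18.7] rot [-0.19  0.57  9.59]
```

>>> play_rows(increments=[0, -0.03, 0, -0.1, 0.3, 1, -1, 0, -0.03, 0, 0, 0.1, 1.5, -1, 0, -0.03, 0, 0, 0, 1.5, -1, 0, -0.03, 0, 0, 0, 1.5, -1, 0, -0.03, 0, 0, 0, 1.5, -1, 0, -0.03, 0, 0, 0, 1, -1, 0, -0.022, 0, 0, 0, 1, -1, 0, -0.012, 0, 0, 0, 0.5, -1])

```text
t: 18.65
tool_pos: [0.4539, 0.2132, 0.1135]
tcp_rot: [-3.136, 0.111, 0.028]
contact_force: [0.4, -0.2, -2.2]
width: 0.0636
```

```bash
python3 d.py .447 .2135 .05 -4.8
```

```text
t 18.65 pos [0.4539 0.2132 0.1135] w 0.0636 F [ 0.4 -0.2 -2.2]
d mm [-5.8  0.4 63.6] rot [-0.14  1.01  0.76]
```

>>> play_rows(increments=[-0.004, 0.002, 0, -0.1, 0.6, 0.5, -1, -0.002, 0, 0, 0, 0.3, 0.3, -1, 0, 0, 0, 0, 0, 0, -1])

```text
t: 18.95
tool_pos: [0.4421, 0.2149, 0.112]
tcp_rot: [-3.139, 0.122, 0.008]
contact_force: [0.9, -0.7, -1.0]
width: 0.0635
```

```bash
python3 - <<'E'
from d import *
delta(.447,.2135,.013,-4.8)
ci=robot.camera_info('wrist'); a=robot.read_camera('wrist')
p=box(.4453,.2138,np.radians(-4.8),.005,.2,.22)
cv2.polylines(a,[px('wrist',p,ci).round().astype(int)],1,(0,0,255),1)
cv2.imwrite('pics/w5.png',a)
E
```

```text
t 18.95 pos [0.4421 0.2149 0.112 ] w 0.0635 F [ 0.9 -0.7 -1. ]
d mm [ 5.5  1.  99. ] rot [-0.    0.31  0.36]
```

View pics/w5.png

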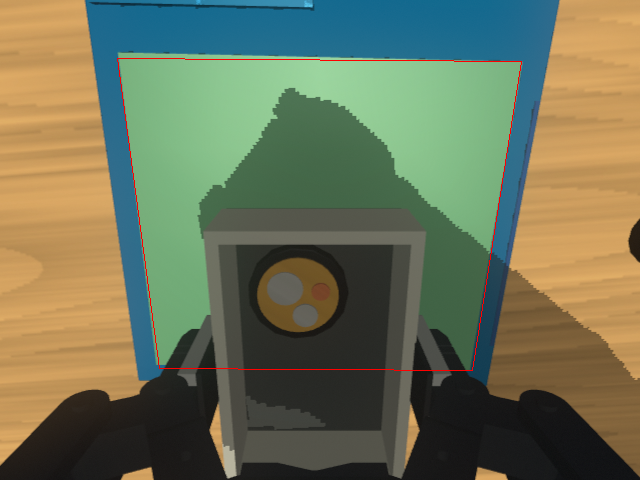

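>>> play_rows(increments=[0.004, 0.001, 0.01, 0, 0.3, 0.3, -1, 0, 0, 0.018, 0, 0, 0, -1, 0, 0, 0.018, 0, 0, 0, -1, 0, 0, 0.015, 0, 0, 0, -1, 0, 0, 0.008, 0, 0, 0, -1, 0, 0, 0.004, 0, 0, 0, -1, 0, 0, 0, 0, 0, 0, -1])

```text
t: 19.7
tool_pos: [0.4497, 0.2056, 0.0339]
tcp_rot: [3.135, -0.15, 0.004]
contact_force: [-1.0, -0.1, -1.8]
width: 0.0635
```

```bash
python3 d.py .447 .2135 .013 -4.8
```

```text
t 19.7 pos [0.4497 0.2056 0.0339] w 0.0635 F [-1.  -0.1 -1.8]
d mm [-3.5 -7.6 20.9] rot [ 0.19 -0.16 -0.67]
```

>>> play_rows(increments=[-0.002, -0.004, 0.002, 0.2, -0.2, -0.6, -1, -0.001, -0.002, 0.003, 0, 0, 0, -1, 0, 0, 0.003, 0, 0, 0, -1, 0, 0, 0.002, 0, 0, 0, -1, 0, 0, 0, 0, 0, 0, -1])

```text
t: 20.2
tool_pos: [0.4487, 0.2133, 0.0249]
tcp_rot: [-3.136, 0.132, -0.004]
contact_force: [0.1, -0.2, -0.4]
width: 0.0633
```

```bash
python3 d.py .447 .2135 .013 -4.8
```

```text
t 20.2 pos [0.4487 0.2133 0.0249] w 0.0633 F [ 0.1 -0.2 -0.4]
d mm [-1.7 -0.1 11.9] rot [-0.14 -0.13 -0.03]
```

>>> play_rows(increments=[-0.0015, 0, 0.003, -0.1, -0.1, 0, -1, 0, 0, 0.003, 0, 0, 0, -1, 0, 0, 0.002, 0, 0, 0, -1, 0, 0, 0.001, 0, 0, 0, -1])

```text
t: 20.6
tool_pos: [0.4473, 0.2135, 0.0155]
tcp_rot: [-3.138, 0.132, -0.002]
contact_force: [-0.1, -0.1, -0.9]
width: 0.0635
```

```bash
python3 d.py .447 .2135 .013 -4.8
```

```text
t 20.6 pos [0.4473 0.2135 0.0155] w 0.0635 F [-0.1 -0.1 -0.9]
d mm [-0.3  0.   2.5] rot [-0.04 -0.06 -0.03]
```

>>> play_rows(increments=[0, 0, 0.0012, 0, 0, 0, -1, 0, 0, 0.001, 0, 0, 0, -1])

```text
t: 20.8
tool_pos: [0.4473, 0.2134, 0.0133]
tcp_rot: [-3.139, 0.132, -0.002]
contact_force: [-4.2, -2.1, 16.6]
width: 0.0634
```

>>> play_rows(increments=[0, 0, 0.001, 0, 0, 0, -1, 0, 0, 0.001, 0, 0, 0, -1])

```text
t: 21.0
tool_pos: [0.4474, 0.2135, 0.0133]
tcp_rot: [3.137, -0.132, 0.003]
contact_force: [-5.2, -2.2, 12.6]
width: 0.0634
```

>>> play_rows(increments=[0, 0, 0, 0, 0, 0, -1, 0, 0, 0, 0, 0, 0, 0.6, 0, 0, 0, 0, 0, 0, 1, 0, 0, 0, 0, 0, 0, 1, 0, 0, 0, 0, 0, 0, 1])

```text
t: 21.5
tool_pos: [0.4483, 0.214, 0.0141]
tcp_rot: [3.138, -0.132, 0.006]
contact_force: [0.7, 0.3, -0.3]
width: 0.0854
```

>>> play_rows(increments=[0, 0, -0.01, 0, 0, 0, 1, 0, 0, -0.025, 0, 0, 0, 1, 0, 0, -0.03, 0, 0, 0, 1, 0, 0, -0.03, 0, 0, 0, 1, 0, 0, -0.01, 0, 0, 0, 1, 0, 0, 0, 0, 0, 0, 1])

```text
t: 22.1
tool_pos: [0.447, 0.214, 0.1242]
tcp_rot: [3.138, -0.131, 0.002]
contact_force: [0.3, -0.2, -0.2]
width: 0.0856
```

```bash
python3 - <<'E'
from d import *
delta(.6555,-.225,.12,4.75)
ci=robot.camera_info('wrist'); a=robot.read_camera('wrist')
np.save('ci6.npy',ci,allow_pickle=True)
cv2.imwrite('pics/w6.png',a)
E
```

```text
t 22.1 pos [0.447  0.214  0.1242] w 0.0856 F [ 0.3 -0.2 -0.2]
d mm [244.3 420.2   5. ] rot [ 0.07 -0.08 -9.52]
```

View pics/w6.png

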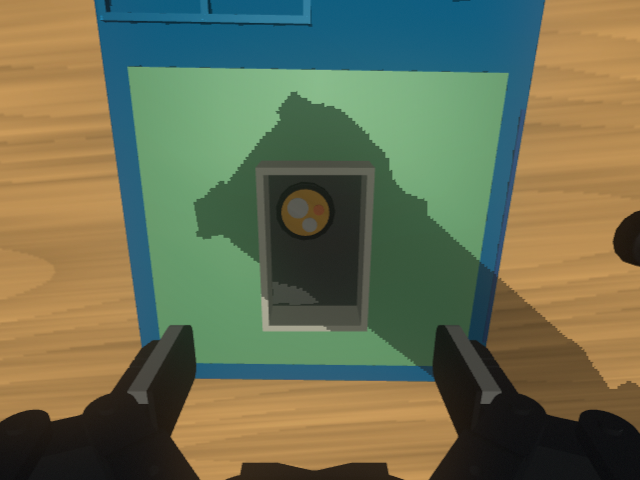

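```bash
python3 - <<'E'
from fit import *
ci=np.load('ci6.npy',allow_pickle=True).item()
x=fit('wrist',np.array([(256,168.5),(374.5,168.5),(367.5,331),(262,331)]),.041,[.445,.213,-.08],ci)
a=cv2.imread('pics/w6.png');g=cv2.inRange(cv2.cvtColor(a,cv2.COLOR_BGR2HSV),(45,40,30),(80,255,255))
cv2.imwrite('pics/m.png',g)
p=w('wrist',[(127.5,66.5),(508.5,71.5)],.005,ci);print(p.round(4), np.linalg.norm(p[0]-p[1]))
pn=w('wrist',[(200,363.5),(430,365.5)],.005,ci);print(pn.round(4))
m=(p[0]+p[1])/2; d=p[0]-p[1]; n=np.array([d[1],-d[0],0])/np.linalg.norm(d); print(m-.1*n,m+.1*n, np.degrees(np.arctan2(n[1],n[0])), (pn-m)@n)
E
```

```text
fit [0.4458 0.2148] -4.83 [-0.5 -0.4  0.4 -0.3 -0.5  0.5  0.6  0.4]
[[0.5569 0.3138 0.005 ]
 [0.5361 0.095  0.005 ]] 0.2197874477027705
[[0.3545 0.3066 0.005 ]
 [0.3388 0.1388 0.005 ]]
[0.44695573 0.21389892 0.005     ] [0.64605487 0.19493767 0.005     ] -5.440170361947383 [-0.20079235 -0.20054345]
```

>>> play_rows(increments=[0.012, 0.02, -0.005, 0, 0, 0, 1, 0.023, 0.039, 0, 0, 0, 0, 1, 0.026, 0.045, 0, 0, 0, 0, 1, 0.026, 0.045, 0, 0, 0, 0, 1, 0.026, 0.045, 0, 0, 0, 0, 1, 0.026, 0.045, 0, 0, 0, 0, 1, 0.026, 0.045, 0, 0, 0, 0, 1, 0.026, 0.045, 0, 0, 0, 0, 1])

```text
t: 22.95
tool_pos: [0.6026, -0.1172, 0.1174]
tcp_rot: [-3.138, 0.099, 0.023]
contact_force: [1.3, -0.1, 0.6]
width: 0.0853
```

```bash
python3 d.py .656 -.225 .12 4.75
```

```text
t 22.95 pos [ 0.6026 -0.1172  0.1174] w 0.0853 F [ 1.3 -0.1  0.6]
d mm [ 60.  104.2  -3.7] rot [-0.17  0.84 -8.37]
```

>>> play_rows(increments=[0.02, 0.035, 0, -0.1, 0.4, -1.5, 1, 0.016, 0.028, 0, 0, 0.2, -2, 1, 0.009, 0.016, 0, 0, 0, -2, 1, 0.005, 0.01, 0, 0, 0, -2, 1, 0, 0, 0, 0, 0, -0.8, 1])

```text
t: 23.45
tool_pos: [0.6459, -0.2239, 0.1043]
tcp_rot: [3.138, 0.115, -0.028]
contact_force: [-0.8, -0.6, -1.2]
width: 0.0854
```

```bash
python3 d.py .656 -.225 .12 4.75
```

```text
t 23.45 pos [ 0.6459 -0.2239  0.1043] w 0.0854 F [-0.8 -0.6 -1.2]
d mm [  9.7   1.8 -15.9] rot [ 0.02  1.02 -0.56]
```

>>> play_rows(increments=[0.008, 0.002, 0, 0, 1, -0.5, 1, 0, 0, 0.01, 0, 0, 0, 1, 0, 0, 0, 0, 0, 0, 1])

```text
t: 23.75
tool_pos: [0.6523, -0.2222, 0.0898]
tcp_rot: [-3.136, -0.131, 0.006]
contact_force: [-0.6, -0.5, -0.0]
width: 0.0855
```

```bash
python3 - <<'E'
from d import *
delta(.656,-.225,.0075,4.75)
ci=robot.camera_info('wrist'); a=robot.read_camera('wrist')
np.save('ci7.npy',ci,allow_pickle=True)
cv2.polylines(a,[px('wrist',box(.656,-.225,np.radians(4.75),.036),ci).round().astype(int)],1,(0,255,0),1)
cv2.imwrite('pics/w7.png',a)
E
```

```text
t 23.75 pos [ 0.6523 -0.2222  0.0898] w 0.0855 F [-0.6 -0.5 -0. ]
d mm [ 3.8  3.3 82.2] rot [-0.17  0.23  0.03]
```

View pics/w7.png

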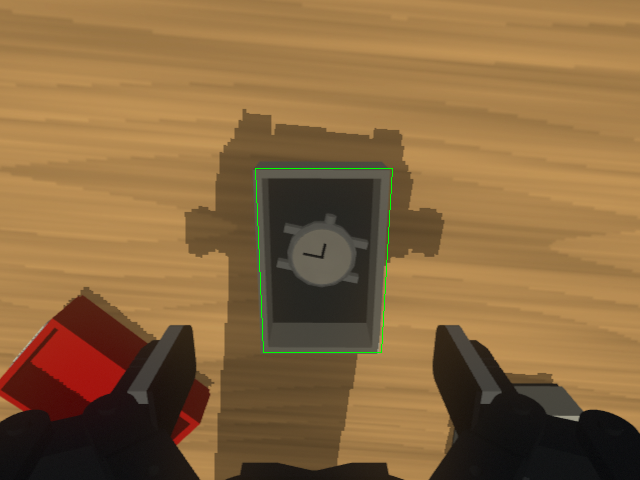

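>>> play_rows(increments=[0.003, 0.003, 0.01, -0.1, 0.2, 0, 1, 0, 0, 0.02, 0, 0, 0, 1, 0, 0, 0.02, 0, 0, 0, 1, 0, 0, 0.012, 0, 0, 0, 1, 0, 0, 0, 0, 0, 0, 1])

```text
t: 24.3
tool_pos: [0.6583, -0.2225, 0.0269]
tcp_rot: [3.138, 0.137, 0.007]
contact_force: [-1.5, 0.1, 0.3]
width: 0.0852
```

```bash
python3 d.py .656 -.225 .0075 4.75
```

```text
t 24.3 pos [ 0.6583 -0.2225  0.0269] w 0.0852 F [-1.5  0.1  0.3]
d mm [-2.6  2.3 19.4] rot [ 0.02 -0.26  0.25]
```

>>> play_rows(increments=[-0.0025, 0.002, 0.005, 0, -0.3, 0.2, 1, 0, 0, 0.006, 0, 0, 0, 1, 0, 0, 0.004, 0, 0, 0, 1, 0, 0, 0, 0, 0, 0, 1])

```text
t: 24.7
tool_pos: [0.6573, -0.225, 0.0126]
tcp_rot: [3.137, 0.131, 0.002]
contact_force: [-0.7, 0.6, 0.8]
width: 0.0854
```

```bash
python3 d.py .656 -.225 .0075 4.75
```

```text
t 24.7 pos [ 0.6573 -0.225   0.0126] w 0.0854 F [-0.7  0.6  0.8]
d mm [-1.3 -0.2  5.1] rot [ 0.09 -0.08  0.04]
```

>>> play_rows(increments=[-0.0013, 0, 0.003, 0, -0.1, 0, 1, 0, 0, 0.002, 0, 0, 0, 1, 0, 0, 0, 0, 0, 0, 1])

```text
t: 25.0
tool_pos: [0.6567, -0.2255, 0.0082]
tcp_rot: [3.137, 0.131, 0.002]
contact_force: [0.4, -0.3, 0.3]
width: 0.0853
```

```bash
python3 d.py .656 -.225 .0075 4.75
```

```text
t 25.0 pos [ 0.6567 -0.2255  0.0082] w 0.0853 F [ 0.4 -0.3  0.3]
d mm [-0.6 -0.5  0.7] rot [ 0.12 -0.06  0.03]
```

>>> play_rows(increments=[-0.0008, -0.0004, 0.0005, 0, 0, 0, 0.4, 0, 0, 0, 0, 0, 0, -1, 0, 0, 0, 0, 0, 0, -1, 0, 0, 0, 0, 0, 0, -1, 0, 0, 0, 0, 0, 0, -1], newtons=30)

```text
t: 25.5
tool_pos: [0.6558, -0.2252, 0.008]
tcp_rot: [3.137, 0.131, 0.002]
contact_force: [0.1, 0.2, 0.7]
width: 0.0632
```

>>> play_rows(increments=[0, 0, -0.006, 0, 0, 0, -1, 0, 0, -0.012, 0, 0, 0, -1, 0, 0, -0.02, 0, 0, 0, -1, 0, 0, -0.025, 0, 0, 0, -1, 0, 0, -0.015, 0, 0, 0, -1, 0, 0, -0.006, 0, 0, 0, -1, 0, 0, 0, 0, 0, 0, -1])

```text
t: 26.2
tool_pos: [0.6554, -0.2247, 0.0978]
tcp_rot: [3.137, 0.131, 0.002]
contact_force: [0.3, -0.1, -2.0]
width: 0.0637
```

```bash
python3 d.py .525 -.358 .09 4.75
```

```text
t 26.2 pos [ 0.6554 -0.2247  0.0978] w 0.0637 F [ 0.3 -0.1 -2. ]
d mm [-141.1  122.     7.9] rot [ 0.12 -0.06  0.04]
```

>>> play_rows(increments=[-0.008, 0.007, 0, 0.1, 0, 0, -1, -0.016, 0.014, 0, 0, 0, 0, -1, -0.022, 0.019, 0, 0, 0, 0, -1, -0.024, 0.021, 0, 0, 0, 0, -1, -0.024, 0.021, 0, 0, 0, 0, -1, -0.02, 0.017, 0, 0, 0, 0, -1, -0.012, 0.01, 0, 0, 0, 0, -1, -0.006, 0.005, 0, 0, 0, 0, -1])

```text
t: 27.0
tool_pos: [0.5211, -0.3529, 0.0887]
tcp_rot: [-3.131, -0.134, 0.017]
contact_force: [0.3, 0.3, -2.4]
width: 0.0636
```

```bash
python3 d.py .525 -.358 .055 4.7
```

```text
t 27.0 pos [ 0.5211 -0.3529  0.0887] w 0.0636 F [ 0.3  0.3 -2.4]
d mm [ 3.8  5.7 33.6] rot [-0.44  0.61  0.22]
```

>>> play_rows(increments=[0.003, 0.005, 0.003, -0.4, 0.5, 0.2, -1, 0, 0, 0.01, 0, 0, 0, -1, 0, 0, 0.008, 0, 0, 0, -1, 0, 0, 0.003, 0, 0, 0, -1, 0, 0, 0, 0, 0, 0, -1])

```text
t: 27.5
tool_pos: [0.5268, -0.3541, 0.061]
tcp_rot: [-3.135, -0.135, 0.001]
contact_force: [0.1, 0.2, -0.6]
width: 0.0635
```

```bash
python3 d.py .525 -.358 .038 4.7
```

```text
t 27.5 pos [ 0.5268 -0.3541  0.061 ] w 0.0635 F [ 0.1  0.2 -0.6]
d mm [-2.1  3.8 23. ] rot [-0.2   0.02  0.22]
```

>>> play_rows(increments=[-0.002, 0.0035, 0.003, -0.2, 0, 0.2, -1, 0, 0, 0.003, 0, 0, 0, -1, 0, 0, 0, 0, 0, 0, -1, 0, 0, 0, 0, 0, 0, -1])

```text
t: 27.9
tool_pos: [0.5265, -0.3563, 0.0546]
tcp_rot: [-3.139, -0.134, -0.001]
contact_force: [0.6, -0.4, -2.4]
width: 0.0636
```

```bash
python3 d.py .525 -.358 .038 4.7
```

```text
t 27.9 pos [ 0.5265 -0.3563  0.0546] w 0.0636 F [ 0.6 -0.4 -2.4]
d mm [-1.7  1.6 16.6] rot [-0.01 -0.03  0.18]
```

>>> play_rows(increments=[-0.0015, 0.0015, 0.002, 0, 0, 0.1, -1, 0, 0, 0.002, 0, 0, 0, -1, 0, 0, 0, 0, 0, 0, -1])

```text
t: 28.2
tool_pos: [0.5252, -0.3584, 0.0509]
tcp_rot: [3.138, 0.13, 0.002]
contact_force: [-0.1, 1.0, -0.9]
width: 0.0634
```

```bash
python3 - <<'E'
from d import *
delta(.525,-.358,.038,4.7)
a=robot.read_camera('wrist'); cv2.imwrite('pics/w8.png',a)
cv2.imwrite('pics/s8.png',cv2.resize(robot.read_camera('scene')[150:300,90:290],None,fx=4,fy=4))
E
```

```text
t 28.2 pos [ 0.5252 -0.3584  0.0509] w 0.0634 F [-0.1  1.  -0.9]
d mm [-0.2 -0.4 12.9] rot [ 0.03 -0.06  0.05]
```

View pics/s8.png

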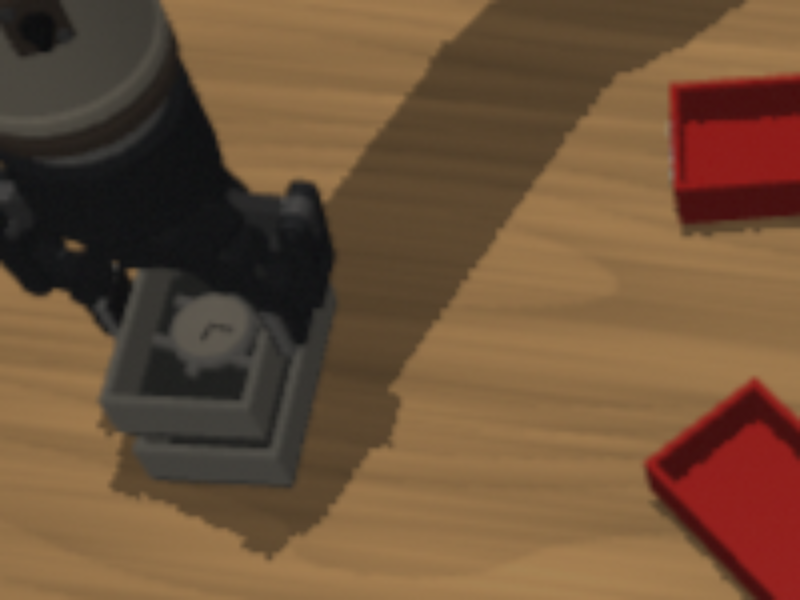

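View pics/w8.png

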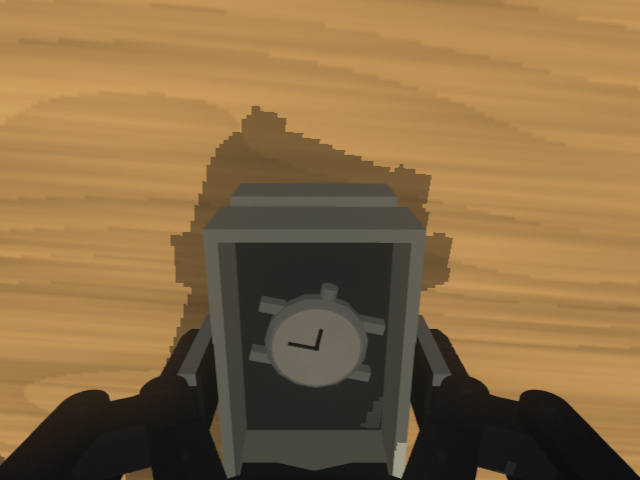

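Alignment looks symmetric: the held tray spans 204–425 (middle 314.5) and the far end of the one below spans 232–397 (middle 314.5). Lowering.

>>> play_rows(increments=[0, -0.0003, 0.002, 0, 0, 0, -1, 0, 0, 0.0015, 0, 0, 0, -1, 0, 0, 0.001, 0, 0, 0, -1])

```text
t: 28.6
tool_pos: [0.5256, -0.3584, 0.0466]
tcp_rot: [3.138, 0.13, 0.003]
contact_force: [-0.0, -0.4, -1.4]
width: 0.0632
```

```bash
python3 d.py .525 -.358 .038 4.7
```

```text
t 28.6 pos [ 0.5256 -0.3584  0.0466] w 0.0632 F [-0.  -0.4 -1.4]
d mm [-0.6 -0.4  8.6] rot [ 0.07 -0.11  0.04]
```

>>> play_rows(increments=[-0.0005, -0.0003, 0.0015, 0, -0.1, 0, -1, 0, 0, 0.0015, 0, 0, 0, -1, 0, 0, 0.001, 0, 0, 0, -1])

```text
t: 28.9
tool_pos: [0.525, -0.358, 0.0421]
tcp_rot: [3.138, 0.13, -0.0]
contact_force: [0.0, -0.5, -1.8]
width: 0.0637
```

>>> play_rows(increments=[0, 0, 0.0015, 0, 0, 0, -1, 0, 0, 0.001, 0, 0, 0, -1])

```text
t: 29.1
tool_pos: [0.525, -0.3579, 0.0393]
tcp_rot: [3.138, 0.13, -0.0]
contact_force: [0.1, -0.0, -1.3]
width: 0.0634
```

```bash
python3 d.py .525 -.358 .038 4.7
```

```text
t 29.1 pos [ 0.525  -0.3579  0.0393] w 0.0634 F [ 0.1 -0.  -1.3]
d mm [-0.   0.1  1.3] rot [0.05 0.02 0.06]
```

The rib has gone in without resistance (0.0393 is below the 0.044 rim-contact height).

>>> play_rows(increments=[0, 0, 0.001, 0, 0, 0, -1, 0, 0, 0.001, 0, 0, 0, -1])

```text
t: 29.3
tool_pos: [0.525, -0.358, 0.0379]
tcp_rot: [3.138, 0.13, -0.001]
contact_force: [-4.5, 1.7, 12.1]
width: 0.0634
```

>>> play_rows(increments=[0, 0, 0.001, 0, 0, 0, -1])

```text
t: 29.4
tool_pos: [0.525, -0.3579, 0.0379]
tcp_rot: [3.137, 0.13, -0.001]
contact_force: [-2.8, 1.6, 8.1]
width: 0.0632
```

Seated at 0.0379, 30 mm above the middle tray's set-down. Release and retreat.

>>> play_rows(increments=[0, 0, 0, 0, 0, 0, -1, 0, 0, 0, 0, 0, 0, 0.6, 0, 0, 0, 0, 0, 0, 1, 0, 0, 0, 0, 0, 0, 1, 0, 0, 0, 0, 0, 0, 1])

```text
t: 29.9
tool_pos: [0.5259, -0.3585, 0.0388]
tcp_rot: [3.136, 0.13, 0.001]
contact_force: [-0.4, -0.1, 1.0]
width: 0.0859
```

>>> play_rows(increments=[0, 0, -0.01, 0, 0, 0, 1, 0, 0, -0.025, 0, 0, 0, 1, 0, 0, -0.03, 0, 0, 0, 1, 0, 0, -0.03, 0, 0, 0, 1, 0, 0, -0.02, 0, 0, 0, 1, 0, 0, 0, 0, 0, 0, 1])

```text
t: 30.5
tool_pos: [0.5257, -0.3575, 0.1599]
tcp_rot: [3.137, 0.131, 0.0]
contact_force: [0.5, 0.4, -0.3]
width: 0.0853
```

```bash
python3 - <<'E'
from d import *
delta(.525,-.358,.1,4.7)
for c in ['wrist','scene','top']: cv2.imwrite(f'pics/{c}9.png',robot.read_camera(c))
a=cv2.imread('pics/scene9.png'); cv2.imwrite('pics/s9.png',cv2.resize(a[150:300,90:290],None,fx=4,fy=4))
E
```

```text
t 30.5 pos [ 0.5257 -0.3575  0.1599] w 0.0853 F [ 0.5  0.4 -0.3]
d mm [-0.8  0.3 59.9] rot [ 0.08 -0.    0.09]
```

View pics/s9.png

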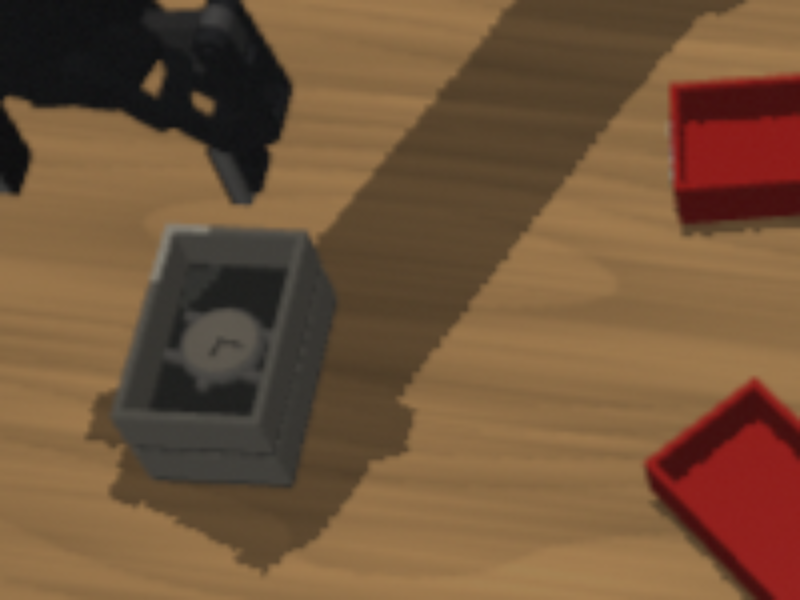

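View pics/wrist9.png

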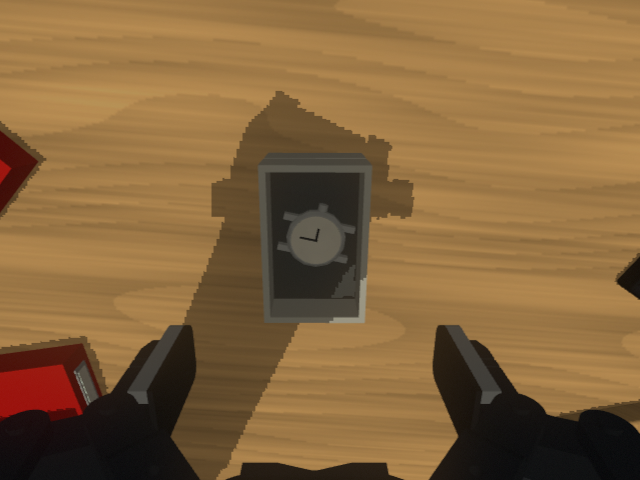

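View pics/top9.png

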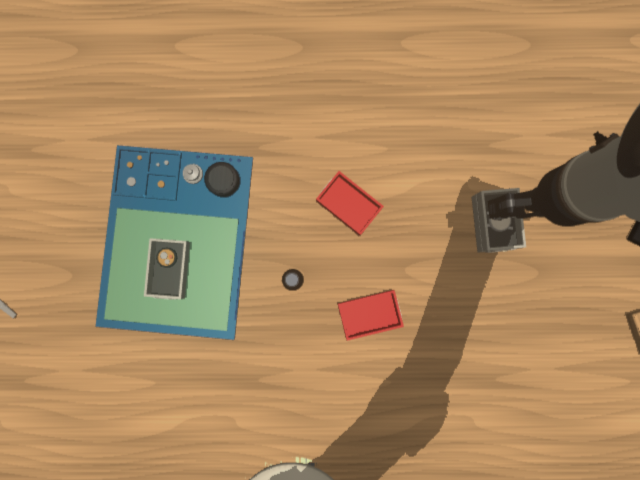

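```bash
python3 - <<'E'
from fit import *
a=cv2.imread('pics/top9.png')
for z in(.041,.005):cv2.polylines(a,[(px('top',box(.4455,.2143,np.radians(-4.8),z))*1).round().astype(int)],1,(0,255 if z>.01 else 0,255),1)
cv2.imwrite('pics/z9.png',cv2.resize(a[195:345,90:255],None,fx=4,fy=4,interpolation=cv2.INTER_NEAREST))
E
```

```text
(no output)
```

View pics/z9.png

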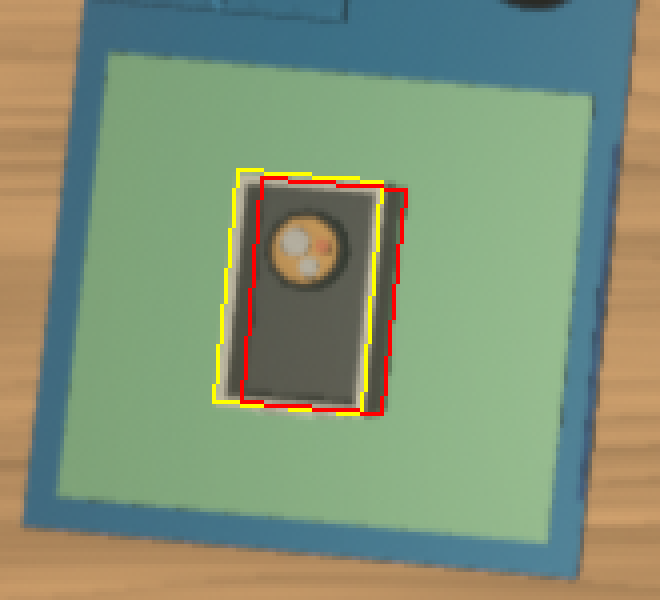

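```bash
python3 -c "
from bench import robot
print(robot.sign_off())"
```

```text
the job is handed in; nothing more can be done
None
```

The job is done and handed in at about 30.7 s, against the 72 s limit. I moved the top and middle trays aside one at a time. The bottom tray then went on the green pad, and the top tray went back onto the middle one on the bare bench.

**Last checks:**
- **Bottom tray:** it stands within about 2 mm of the pad's centre and is lined up with the pad. The wrist camera measured the tray at (0.446, 0.215) and the pad at (0.447, 0.214); a top-camera overlay agrees.
- **Upper two trays:** the top tray seated 30 mm above the middle tray's own set-down height. The pictures show their walls flush.
- **Contents:** the watch head in the top tray and the movement in the bottom tray show in the final pictures. The middle tray's movement is covered now; it was last seen in its tray at set-down.
- **Bystanders:** the tin, oil pot, loupe and both red trays look unmoved in the top picture.
- **Forces:** the largest force I read at a set-down was about 17 N.

**Disagreements:** the top and wrist cameras differed by about 2 mm on the stack's position, within the stated calibration. The arm drifted by up to 9 mm on long moves, so I corrected it before each grasp and set-down.

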